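# Clear the canister, then press-turn the console's selector

### The job

The steel canister standing on the console's ledge blocks the selector knob: stand it upright, wholly on the round blue pad, without dropping it. Then push the sprung black knob fully in against its spring and, holding it in, turn it clockwise from the red dot to the green dot, so that it springs back out there once let go. Leave the mouse, the metal box and the pink tray where they are.

Things in the scene. Friction and masses are not known exactly. Their poses are not given: they have to be found in the camera images.
- console: Desk console, fixed, 250 mm deep (x), 260 mm wide (y). Origin on the bench top, at mid-width; x points to its rear, z up. From x = -130 to -50 mm it is a flat grey ledge 35 mm high; from there a white panel rises at 35 degrees to the level to a flat top 140 mm high (x = 100 to 120 mm). The selector is at the middle of the panel.
- canister: Closed steel cylinder, 56 mm diameter, 140 mm tall, 0.25 to 0.5 kg, loose, standing upright on the ledge in front of the knob, where it is in the way of the gripper's body. Origin: centre of its underside; z along its axis.
- pad: Round blue pad on the bench, fixed, 110 mm diameter, 4 mm thick, on the left or right of the console. Origin: centre of its underside.
- knob_grip (a point): Black knob: a disc (60 mm diameter, 8 mm thick, underside 12 mm off the panel when out) carrying a bar grip 46 long, 16 wide, 24 mm tall with a white pointer line. Site: on its axis, midway up the bar, 12 mm above the disc's face; moves with the knob. z: outward along the knob's axis, 35 degrees from vertical, leaning to the console's front; x: along the bar to its pointer end.
- plunger (a joint): How far the knob is pushed in along its axis, m: 0 is out, 0.008 fully in. Spring: 4 N to start, 14 N fully in.
- selector (a joint): Knob angle, rad, growing clockwise as seen from outside the panel: 0 points at the red dot, 1.22 (70 degrees) at the green dot; end stops 0.08 beyond each. A hidden gate blocks the knob beyond 0.08 unless it is pushed in by 6 mm or more; let go between the dots it stays in; within about 0.08 of 1.22 it springs out and locks.
- red_mark (a point): Red dot, 11 mm across, on the aluminium dial ring (92 mm diameter, 3 mm thick) round the knob, 39 mm from the knob's axis: where the pointer starts. The ring is stiffly clamped, at a different angle each time.
- green_mark (a point): Green dot on the same ring, 39 mm from the knob's axis, 70 degrees clockwise of the red dot: where the pointer must end. Axes of both dots' points: z outward along the knob's axis.
- mouse: Bystander: black computer mouse, 104 x 60 x 32 mm, on the other side of the console from the pad. Origin: centre of its underside.
- fixture_box: Bystander: aluminium box with two brass sockets, 115 x 65 x 45 mm, beyond the console's left rear. Origin: centre of its underside.
- parts_tray: Bystander: pink open tray, 120 x 90 x 30 mm, beyond the console's right rear. Origin: centre of its underside.
Mind the look-alikes: they are no part of the job. There is more than one size of the canister; the one meant has the size given above. Of the things that look like the pad, the smaller one is meant.

How it is judged (in metres and radians):
On the way, in this order (a step that is already met when the one before it is completed fails the run):
1. the canister stands upright and released, wholly on the blue pad (z of canister in the frame of pad between 0.001 and 0.008 m and horizontal distance between canister and pad below 0.027 m and angle between canister's own z axis and vertical below 0.1 rad and linear speed of canister below 0.02 m/s and contact force between canister and the fingers below 0.1 N), for 0.1 s.
2. the knob is being turned while held pushed in (value of joint plunger above 0.005 m and value of joint selector above 0.5 rad), for 0.05 s.
At the end, for the whole second after the job is handed in: The knob points at the green dot (selector above 1.10 rad) and has sprung back out (plunger below 2 mm); the canister stands upright (within 0.1 rad), at rest and released on the blue pad, its axis within 27 mm of the pad's centre (all of step 1 and value of joint selector above 1.1 rad and value of joint plunger below 0.002 m); the robot touches nothing.
It fails at once if the canister is tipped over (more than 0.6 rad) (angle between canister's own z axis and vertical above 0.6 rad).
It fails at once if the canister is dropped or banged on the pad (over 60 N) (contact force between canister and pad above 60 N).
It fails at once if the mouse, metal box or tray is shifted by more than 25 mm (distance of any of mouse, fixture_box, parts_tray from where it was at the start of the episode above 0.025 m).
It also fails if it takes over 59 s, if anything falls off the work surface, if the arm or the gripper's body presses on something with over 40 N, if the wrist force passes 120 N, or if a joint passes its speed limit or range.

### The arm

A 6-joint arm with a two-finger parallel gripper is mounted at the origin on the work surface. World frame = base frame: x ahead of the robot, y to its left, z up, the work surface at z = 0. Lengths are in m, angles in degrees, forces in N, time in s.
With the tool pointing down it reaches from about 0.25 to 0.775 m from the base axis. Payload 4 kg.
Tool frame: the origin (TCP) lies midway between the tips of the shut fingers; the grasp point (between the pads) lies 19 mm behind it; y points along the fingers, z is the direction in which the jaws open and shut, and the axes are right-handed (so a half turn about y gives the same grasp; the last joint's range is limited). The gripper opens to 94 mm and grips with 3 to 60 N. Pads are 16 mm wide; open, the fingers measure 119 mm over their backs; the gripper's body (75 mm by 177 mm) begins 78 mm behind the grasp point.
Start: joints at [-73.574, 4.996, 78.535, -0, 96.463, -5.907], TCP at [0.209, -0.509, 0.206] pointing down, gripper open.
Joint ranges: [-177.83, 177.83], [-43.37, 116.18], [15.69, 146.23], [-61.86, 241.86], [9.47, 152.12], [-147.06, 147.06]. Speed limits (degrees/s): [159.86, 159.86, 180, 180, 180, 180].

### API

Orientations are given as a 3x3 rotation matrix whose columns are the frame's x, y, z axes.
In Python, from cell import sense, capture, finish_job, search_frame, landmark_of gives the robot as it stands.
- The arm moves only by the shell command python3 -m jog 'ROWS' [FORCE]. ROWS is JSON, a list of rows, each a list of 3 entries, a list of its own where there are three numbers: the turn, a rotation vector about the tool's x, y, z in units of 5 degrees (1.0 is 5 degrees), then the shift along the tool's x, y, z in units of 40 mm (1.0 is 40 mm), then the finger opening in mm, from 0 to 94. A call has exactly 8 rows; each row shifts and turns the pose as measured when the row begins, along the tool's axes as they then stand; what a row does not reach is not made up. A row lasts 1/12 s, in which the tool goes at most 41.7 mm and 7.16 degrees, less where a joint would pass 70% of its speed; a pose out of reach is approached as far as the arm can. A call is refused whole if a number of a shift passes 1 or a number of a turn 1, either way. A call with a gripper value outside its range is refused whole. The fingers move at their own pace and stop on an object; FORCE is the grip in N (left out, the last holds). Time passes only in rows, so rows that do not move let the fingers close, or fill a call up. It gives the time, the measured TCP pose, the force and the opening at its end, in the units of the state.
- sense(): the state, without advancing time (a new reading comes with each control period).
- capture(name): name is "scene" or "top" or "wrist"; returns a dict with "color" (400x640x3 uint8, red, green, blue), "vfov" (degrees; the focal length in pixels is half the picture's height over the tangent of half this angle, whatever the lens; pixels are square), "cx", "cy" (the principal point, pixels), "distortion" ([k1, k2, p1, p2, k3] as OpenCV has them; the pictures are not rectified), "rvec" (rotation vector, rad) and "tvec" (3), from world to camera coordinates, as OpenCV has them. Camera axes: x right, y down, z forward; pixel columns grow to the right and rows downward; lengths in m; the calibration is good to about 2 mm. A picture is of the moment at which its call begins. There is no depth.
- finish_job(): hands the job in, once; it reports no verdict.
Trained networks look in the newest picture that a camera, given by its name, has taken for a name from the list of things; names that differ only in an ending like _2 or _b are one class to them, and where a whole thing is asked for, a point or a joint stands for the part that bears it (a point fixed in the world has none). Each returns a list of dicts, best first, with "p" (0 to 1); they miss things now and then, are a little off and sometimes report something else, mostly with a low value. They report only what shows in the picture. A call takes as long as a camera call. They do not tell look-alikes from the thing itself.
- search_frame(name, camera): "extent" ([centre column, centre row, width, height] in pixels, round what is visible of it).
- landmark_of(name, camera): "centre" ([column, row] in pixels: a listed point, or the origin of a listed thing).
The state is a dict: "clock": time; "qpos": joint angles; "dq": joint speeds; "joint_torque": joint torques, N m; "ee_pos": TCP position; "ee_rot": TCP orientation; "contact_force": force on the tool from outside, world axes, zero at the start; "torque": the same for the moment, N m; "grip_width": finger opening in m.
Only numpy, scipy, OpenCV 4.12 (cv2) and the standard library are available. Lean on these libraries where they do the work, as an engineer would, in place of code of your own. Each camera call takes 0.05 s, during which the arm holds its last target.

## Working session

There is one attempt and no reset: what is moved stays moved. The work goes in short steps, Python scripts to look and compute and a shell command to move; the robot and the scene stay as the last step left them, time stands still between calls to the robot, and variables do not carry over. Pictures are saved under pics/ and viewed, and the job is handed in when it is done.

```bash
ls; mkdir -p pics; python3 - <<'E'
from cell import *
import cv2
for n in ["scene","top","wrist"]:
    c=capture(n); cv2.imwrite(f"pics/{n}0.png",c["color"][:,:,::-1])
    print(n,c["vfov"],c["cx"],c["cy"],c["distortion"],c["rvec"],c["tvec"])
s=sense();print(s)
E
```

```text
pics
scene 53.666378840122036 321.4816629213733 207.11833339018173 [-0.05682194  0.          0.          0.          0.        ] [ 2.18799415  0.60543426 -0.31570196] [-0.50391417 -0.07396075  1.46224301]
top 51.77276655528369 315.1874954353569 199.85450141915805 [-0.02383799  0.          0.          0.          0.        ] [ 2.1358274  -2.1798856   0.10860809] [0.10172265 0.54730075 1.29063197]
wrist 58.84897135023906 319.2629862148399 199.43209957988552 [-0.06754534  0.          0.          0.          0.        ] [-2.41971179  1.61968339  0.22031328] [-0.54947522 -0.02810465  0.39235251]
{'clock': 0.15, 'qpos': array([-7.35725170e+01,  5.03180793e+00,  7.86021513e+01,  9.93093386e-04,
        9.64636077e+01, -5.90690006e+00]), 'dq': array([ 0.0069406 , -0.2024469 , -0.14825328, -0.04927375, -0.09485703,
       -0.02251378]), 'joint_torque': array([ 1.05641830e-03, -3.40643299e+01, -3.02793002e+01,  7.17471424e-02,
        3.04559281e-02, -1.13748913e-04]), 'ee_pos': array([ 0.20889384, -0.50834378,  0.20457385]), 'ee_rot': array([[-9.24981150e-01, -4.65052924e-04,  3.80012704e-01],
       [-3.80012940e-01,  1.63822039e-03, -9.24979719e-01],
       [-1.92380039e-04, -9.99998550e-01, -1.69204911e-03]]), 'contact_force': array([-0.4895328 , -0.41104094,  0.24359906]), 'torque': array([ 0.01399747, -0.01693707,  0.00202822]), 'grip_width': 0.09385524672101142}
```

View pics/scene0.png

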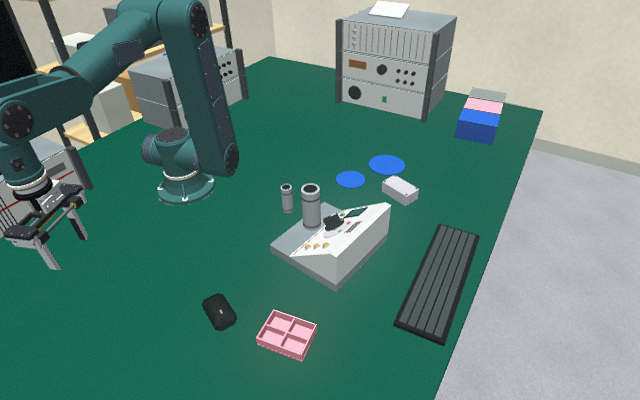

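View pics/top0.png

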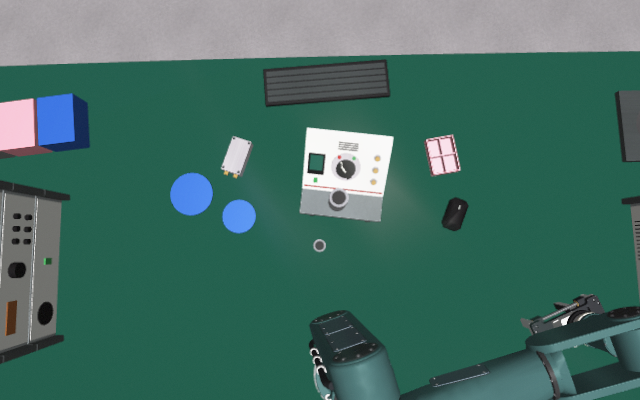

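View pics/wrist0.png

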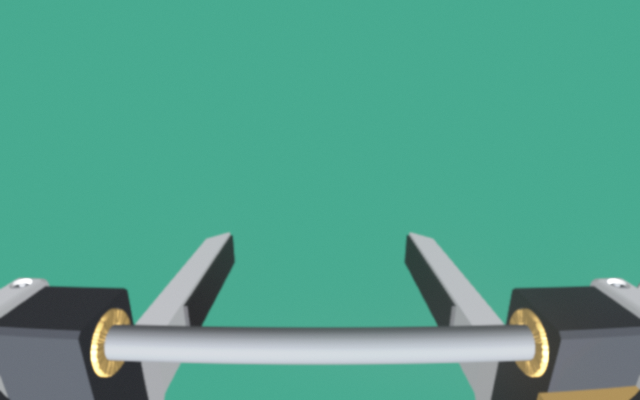

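```bash
python3 - <<'E'
from cell import *
for n in ["scene","top"]:
    for t in ["console","canister","pad","knob_grip","red_mark","green_mark","mouse","fixture_box","parts_tray"]:
        f=lambda L,k:[(round(float(d['p']),2),[round(float(x)) if k=="extent" else round(float(x),1) for x in d[k]]) for d in L[:3]]
        print(n,t,f(search_frame(t,n),"extent") if 'mark' not in t else '',f(landmark_of(t,n),"centre"))
E
```

```text
scene console [(0.75, [332, 249, 126, 86])] [(0.7, [328.4, 249.1])]
scene canister [(0.97, [309, 206, 24, 44]), (0.6, [291, 200, 10, 28])] [(0.62, [310.3, 220.4]), (0.48, [288.3, 340.1]), (0.15, [341.0, 232.0])]
scene pad [(0.96, [387, 164, 35, 18]), (0.66, [350, 180, 27, 19])] [(0.9, [348.6, 177.7])]
scene knob_grip [(0.73, [334, 223, 20, 17])] []
scene red_mark  [(0.73, [350.8, 224.3])]
scene green_mark  [(0.82, [340.5, 230.9])]
scene mouse [(0.74, [221, 311, 37, 38])] [(0.94, [221.0, 312.7])]
scene fixture_box [(0.74, [399, 190, 36, 28])] [(0.82, [397.3, 195.5])]
scene parts_tray [(0.73, [289, 336, 58, 44]), (0.39, [332, 222, 21, 18])] [(0.67, [349.0, 179.2]), (0.6, [287.9, 338.6])]
top console [(0.65, [347, 174, 94, 96]), (0.57, [453, 215, 27, 30]), (0.24, [346, 167, 29, 27])] [(0.75, [342.5, 179.4])]
top canister [(0.61, [338, 198, 22, 26])] [(0.54, [335.8, 198.2])]
top pad [(0.94, [239, 219, 33, 38]), (0.88, [192, 194, 44, 44])] [(0.84, [240.8, 216.5]), (0.7, [189.5, 193.5])]
top knob_grip [(0.53, [349, 170, 14, 18])] [(0.84, [347.3, 172.3])]
top red_mark  [(0.67, [340.0, 157.3])]
top green_mark  [(0.9, [355.8, 155.6]), (0.73, [336.6, 198.7])]
top mouse [(0.86, [455, 215, 24, 30])] [(0.82, [453.1, 215.4]), (0.53, [340.8, 178.3]), (0.32, [336.2, 199.8])]
top fixture_box [(0.83, [236, 161, 28, 38]), (0.71, [347, 176, 99, 98])] [(0.8, [238.8, 162.8])]
top parts_tray [(0.7, [442, 154, 35, 41]), (0.35, [453, 215, 25, 34])] [(0.8, [437.4, 155.3])]
```

Scene shows the large canister on the ledge (about 310,206), the knob behind it (334,223) and the smaller pad at (350,180). In the top view they are at canister (338,198), knob (346,168), small pad (239,216) and big pad (192,194). Next I'll take close crops.

```bash
cat > h.py <<'E'
import numpy as np, cv2
from cell import *
def cam(n):
    c=capture(n); H,W=c["color"].shape[:2]
    f=H/2/np.tan(np.radians(c["vfov"])/2)
    c["K"]=np.array([[f,0,c["cx"]],[0,f,c["cy"]],[0,0,1.]]); c["d"]=np.array(c["distortion"],float)
    c["R"]=cv2.Rodrigues(np.array(c["rvec"],float))[0]; c["t"]=np.array(c["tvec"],float).ravel(); c["C"]=-c["R"].T@c["t"]
    return c
def rays(c,p):
    u=cv2.undistortPoints(np.array(p,float).reshape(-1,1,2),c["K"],c["d"])[:,0]
    r=np.c_[u,np.ones(len(u))]@c["R"]
    return r/np.linalg.norm(r,axis=1)[:,None]
def onz(c,p,z):
    r=rays(c,p); return c["C"]+r*((z-c["C"][2])/r[:,2])[:,None]
def onplane(c,p,p0,n):
    r=rays(c,p); return c["C"]+r*(((p0-c["C"])@n)/(r@n))[:,None]
def proj(c,P):
    return cv2.projectPoints(np.array(P,float).reshape(-1,1,3),c["R"],c["t"],c["K"],c["d"])[0][:,0]
def crop(c,name,x0,y0,x1,y1,s):
    im=c["color"][y0:y1,x0:x1,::-1]; cv2.imwrite("pics/"+name,cv2.resize(im,None,fx=s,fy=s,interpolation=cv2.INTER_CUBIC))
def st():
    s=sense(); np.set_printoptions(precision=4,suppress=True)
    print("t",round(s["clock"],2),"pos",s["ee_pos"],"F",s["contact_force"],"w",s["grip_width"],"q",s["qpos"].round(1)); print(s["ee_rot"]); return s
E
python3 - <<'E'
from h import *
c=cam("top"); crop(c,"top_c.png",290,115,410,235,5); print(c["C"])
hsv=cv2.cvtColor(c["color"],cv2.COLOR_RGB2HSV)
m=cv2.inRange(hsv,(105,150,100),(120,255,255))
n,l,s,ce=cv2.connectedComponentsWithStats(m)
for i in range(1,n):
    if s[i,4]>300: print(s[i],ce[i],onz(c,[ce[i]],0.004))
c=cam("scene"); crop(c,"scene_c.png",260,170,400,290,5); print(c["C"])
hsv=cv2.cvtColor(c["color"],cv2.COLOR_RGB2HSV)
m=cv2.inRange(hsv,(105,150,100),(120,255,255))
n,l,s,ce=cv2.connectedComponentsWithStats(m)
for i in range(1,n):
    if s[i,4]>100: print(s[i],ce[i],onz(c,[ce[i]],0.004))
E
```

```text
[0.40083639 0.07641714 1.34503052]
[  37   93   38   53 1765] [ 55.35240793 119.17223796] [[0.84830353 0.9724378  0.004     ]]
[ 170  173   43   42 1429] [191.07347796 193.65150455] [[0.58162405 0.50000137 0.004     ]]
[222 200  34  33 882] [238.69160998 216.02494331] [[0.50443456 0.3420563  0.004     ]]
[ 1.06225438 -0.73709838  0.85197179]
[ 455  109   46   36 1189] [476.92767031 125.88225399] [[0.80695922 1.00680135 0.004     ]]
[369 155  36  20 574] [386.43728223 164.64634146] [[0.58261104 0.50146759 0.004     ]]
[336 171  29  17 399] [350.13283208 179.0802005 ] [[0.50608736 0.34358995 0.004     ]]
```

View pics/top_c.png

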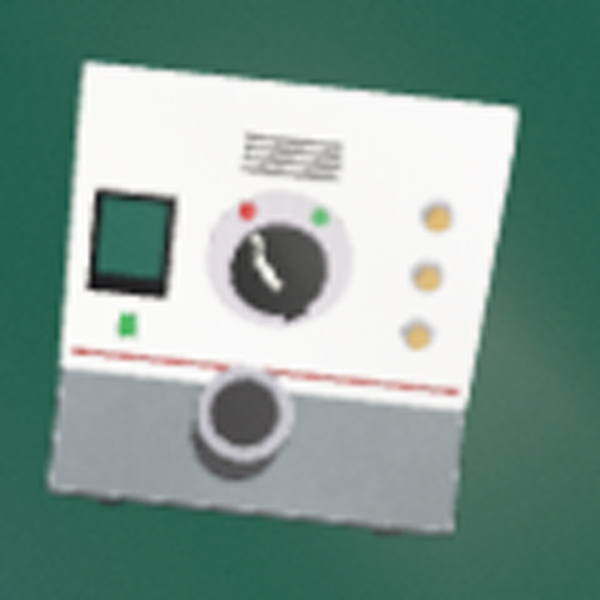

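View pics/scene_c.png

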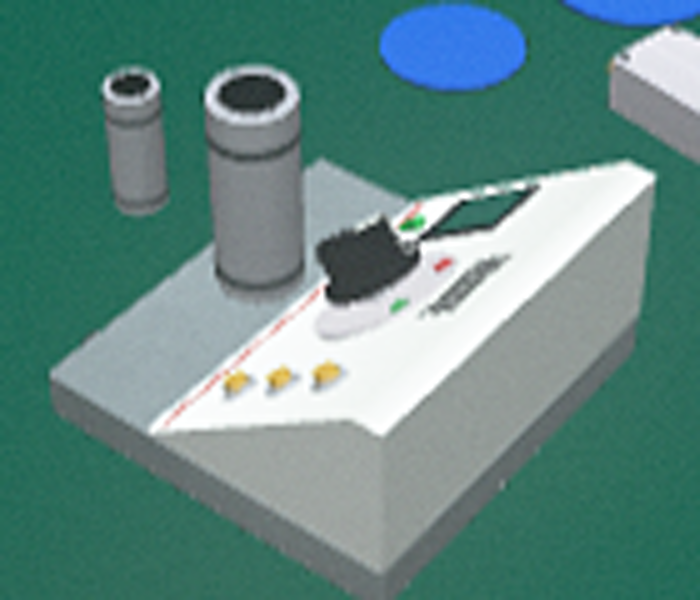

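Top crop: console corners, dots (red near 339,157; green 354,158) and canister rim (338.8,197.4) are clear. I'll fit the console pose from corners in both views, then the canister.

```bash
python3 - <<'E'
from h import *
from scipy.optimize import least_squares
np.set_printoptions(precision=4,suppress=True)
T=cam("top");S=cam("scene")
pt=np.array([[50,490],[452,531],[62,370],[468,408],[85,62],[518,106]])/5+[290-.4,115-.4]
Pt=np.array([[-130,130,35],[-130,-130,35],[-50,130,35],[-50,-130,35],[120,130,140],[120,-130,140]])/1e3
ps=np.array([[52,378],[155,433],[358,420],[383,435],[655,178],[630,160]])/5+[260-.4,170-.4]
Ps=np.array([[-130,-130,35],[-50,-130,35],[100,-130,140],[120,-130,140],[120,130,140],[100,130,140]])/1e3
def W(v,P):
    c,s=np.cos(v[2]),np.sin(v[2]); return P@np.array([[c,-s,0],[s,c,0],[0,0,1]]).T+[v[0],v[1],0]
f=lambda v:np.r_[(proj(T,W(v,Pt))-pt).ravel(),(proj(S,W(v,Ps))-ps).ravel()]
r=least_squares(f,[.6,0,0]);v=r.x;print("console",v[:2],np.degrees(v[2]));print(r.fun.reshape(-1,2))
# canister: rim
c=onz(T,[[245/5+289.6,414/5+114.6]],.175); print("can top",c)
c2=onz(S,[[252/5+259.6,94/5+169.6]],.175); print("can scene",c2)
np.save("console.npy",v)
ci=np.linalg.inv
def toC(P): 
    c,s=np.cos(v[2]),np.sin(v[2]); return (P-[v[0],v[1],0])@np.array([[c,-s,0],[s,c,0],[0,0,1]])
print("can in console",toC(c),toC(c2))
# ring/dots on the panel + 3mm
n=np.array([-np.sin(np.radians(35)),0,np.cos(np.radians(35))]); n_w=W([0,0,v[2]],n[None])[0]
p0=W(v,np.array([[-.05,0,.035]]))[0]+n_w*.003
for nm,cc,p in [("red",T,[248/5+289.6,211/5+114.6]),("green",T,[320/5+289.6,216/5+114.6]),("red",S,[444/5+259.6,265/5+169.6]),("green",S,[400/5+259.6,306/5+169.6])]:
    print(nm,toC(onplane(cc,[p],p0,n_w)))
mid=np.array([[.025,0,.0875]])
print("knob",W(v,mid), "grip",W(v,mid+n*.032),"n",n_w, "proj",proj(T,W(v,mid+n*.032)),proj(S,W(v,mid+n*.032)))
E
```

```text
console [ 0.6232 -0.0009] -6.842134149438238
[[-0.8498 -0.1737]
 [ 0.114  -0.3419]
 [-0.6603 -0.893 ]
 [-1.0289 -0.6173]
 [-1.0295  0.0313]
 [-1.2292 -0.6186]
 [-1.4292 -0.1459]
 [-1.8931  0.786 ]
 [-0.8794  0.4938]
 [ 0.5521  1.0143]
 [ 0.1699 -0.1463]
 [-0.825   0.861 ]]
can top [[0.5387 0.022  0.175 ]]
can scene [[0.5399 0.0264 0.175 ]]
can in console [[-0.0866  0.0126  0.175 ]] [[-0.086   0.0172  0.175 ]]
red [[0.0465 0.0202 0.1062]]
green [[ 0.0475 -0.0239  0.107 ]]
red [[0.0445 0.0278 0.1048]]
green [[ 0.0453 -0.0159  0.1054]]
knob [[ 0.648  -0.0038  0.0875]] grip [[ 0.6298 -0.0016  0.1137]] n [-0.5695  0.0683  0.8192] proj [[344.7258 169.7623]] [[331.9906 220.1195]]
```

Fit agrees to about a pixel: console (0.623,-0.001) with yaw -6.8°, canister (0.539,0.024), pad (0.505,0.343). The red dot is about 40° left of straight up the panel. Now I'll move above the canister.

```bash
python3 -m jog '[[[0,0,0],[-0.78,-0.1,-0.57],94],[[0,0,0],[-0.78,-0.1,-0.57],94],[[0,0,0],[-0.78,-0.1,-0.57],94],[[0,0,0],[-0.78,-0.1,-0.57],94],[[0,0,0],[-0.78,-0.1,-0.57],94],[[0,0,0],[-0.78,-0.1,-0.57],94],[[0,0,0],[-0.78,-0.1,-0.57],94],[[0,0,0],[-0.78,-0.1,-0.57],94]]' 30; python3 -c "
from h import *
st()"
```

```text
clock: 2.62
ee_pos: [0.3729, -0.2413, 0.2355]
ee_rot: [[-0.931, -0.002, 0.364], [-0.364, 0.001, -0.931], [0.001, -1.0, -0.002]]
contact_force: [0.6, -0.2, 0.4]
grip_width: 0.0939
t 2.62 pos [ 0.3729 -0.2413  0.2355] F [ 0.5852 -0.1945  0.421 ] w 0.09389092295765523 q [-40.2  -8.8  88.5  -0.  100.4  28.4]
[[-0.9312 -0.0018  0.3644]
 [-0.3644  0.0014 -0.9312]
 [ 0.0011 -1.     -0.002 ]]
```

```bash
python3 -m jog '[[[0,0,0],[-0.78,0,-0.58],94],[[0,0,0],[-0.78,0,-0.58],94],[[0,0,0],[-0.78,0,-0.58],94],[[0,0,0],[-0.78,0,-0.58],94],[[0,0,0],[-0.78,0,-0.58],94],[[0,0,0],[-0.78,0,-0.58],94],[[0,0,0],[-0.78,0,-0.58],94],[[0,0,0],[-0.78,0,-0.58],94]]'; python3 -c "
from h import *
c=cam('wrist'); crop(c,'w1.png',0,0,640,400,1); print(c['C'],c['R'])
print(proj(c,[[.539,.024,.175]]), proj(c,[[.505,.343,.004]]))
st()"
```

```text
clock: 3.28
ee_pos: [0.5437, 0.0375, 0.24]
ee_rot: [[-0.931, 0.008, 0.364], [-0.365, -0.003, -0.931], [-0.006, -1.0, 0.006]]
contact_force: [0.6, -0.9, 0.8]
grip_width: 0.094
[0.61437316 0.06615081 0.42087226] [[ 0.36546676 -0.93080338  0.00625431]
 [-0.89966714 -0.35150173  0.25893159]
 [-0.238816   -0.10025769 -0.96587541]]
[[333.1146658  225.31058147]] [[ 65.08027196 108.9784245 ]]
t 3.33 pos [0.5464 0.044  0.2388] F [2.3207 3.1591 0.4522] w 0.09385254334372693 q [-1.4  4.1 75.7  0.2 99.6 66.8]
[[-0.9285  0.0092  0.3711]
 [-0.3711  0.0031 -0.9286]
 [-0.0097 -1.      0.0006]]
```

View pics/w1.png

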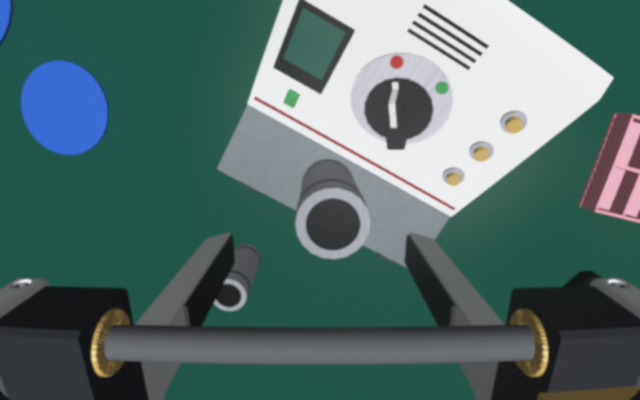

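Wrist view: canister rim is centred at (333,223) against a predicted (333,225), and the pad at (64,107) against (65,109). Calibration is good. I'll refine the knob from this view too.

```bash
python3 - <<'E'
from h import *
np.set_printoptions(precision=4,suppress=True)
c=cam("wrist"); crop(c,"w2.png",320,20,480,160,5); st()
hsv=cv2.cvtColor(c["color"],cv2.COLOR_RGB2HSV)
for nm,lo,hi in [("red",(0,120,120),(8,255,255)),("red2",(172,120,120),(180,255,255)),("green",(45,80,80),(75,255,220)),("blue",(105,150,100),(120,255,255))]:
    n,l,s,ce=cv2.connectedComponentsWithStats(cv2.inRange(hsv,lo,hi))
    for i in range(1,n):
        if s[i,4]>25: print(nm,s[i],ce[i])
print(proj(c,[[.539,.024,.175]]))
E
```

```text
t 3.38 pos [0.5445 0.0404 0.2386] F [-0.9443 -0.2104 -0.1617] w 0.09420231243054254 q [-1.7  4.  75.9 -0.  99.8 66.5]
[[-0.9286  0.0064  0.3709]
 [-0.371  -0.0009 -0.9286]
 [-0.0056 -1.      0.0032]]
red [399  64  11  11  88] [403.9318  68.7841]
green [444  90  11  11  96] [449.0104  94.9375]
green [291  96  14  16 138] [297.6667 103.5362]
blue [  0   0  19  53 751] [ 7.5233 20.8029]
blue [  27   63   88   95 6501] [ 70.307  110.2427]
[[340.3689 232.5844]]
```

View pics/w2.png

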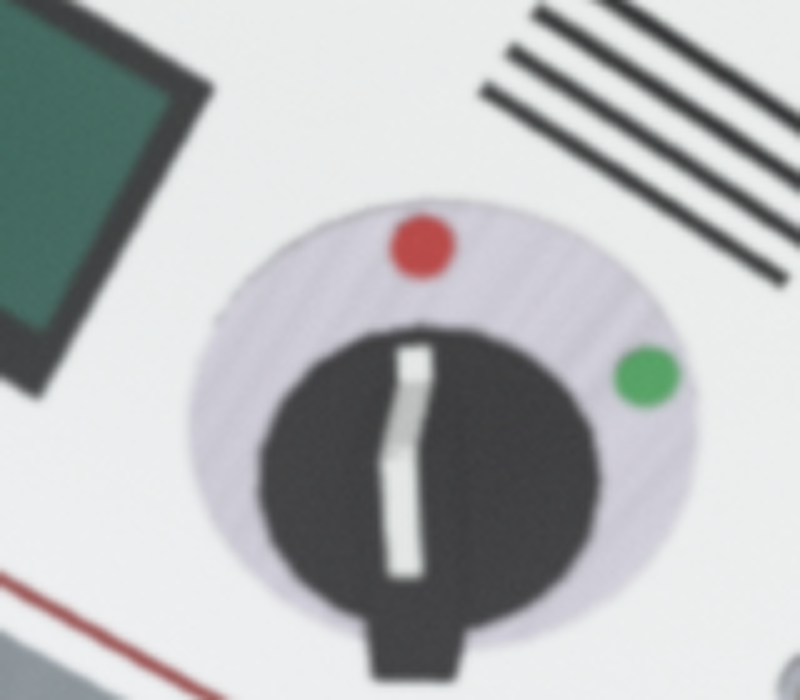

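```bash
python3 - <<'E'
from h import *
np.set_printoptions(precision=4,suppress=True)
c=cam("wrist"); v=np.load("console.npy"); st()
a=np.radians(35); cy,sy=np.cos(v[2]),np.sin(v[2]); Rz=np.array([[cy,-sy,0],[sy,cy,0],[0,0,1]])
n=Rz@[-np.sin(a),0,np.cos(a)]; u=Rz@[np.cos(a),0,np.sin(a)]; w=Rz@[0,1,0]
O=Rz@[.025,0,.0875]+[v[0],v[1],0]
hsv=cv2.cvtColor(c["color"],cv2.COLOR_RGB2HSV)
def cen(lo,hi):
    k,l,s,ce=cv2.connectedComponentsWithStats(cv2.inRange(hsv,lo,hi)); 
    L=[(ce[i],s[i,4]) for i in range(1,k) if 40<s[i,4]<400 and ce[i][0]>350]; return L[0][0]
r,g=cen((0,120,120),(8,255,255)),cen((45,80,80),(75,255,220))
P=onplane(c,[r,g],O+n*.003,n); print(r,g,P, "sep",np.linalg.norm(P[0]-P[1]),2*.039*np.sin(a))
m=P.mean(0); e=(P[0]-P[1]); e/=np.linalg.norm(e); d=np.cross(e,n); d*=np.sign(d@u)
ctr=m-d*.039*np.cos(a); print("centre(panel)",ctr-n*.003,"vs",O,"in uw",(ctr-n*.003-O)@u,(ctr-n*.003-O)@w)
rd=(P[0]-ctr); print("red ang (left of up) deg",np.degrees(np.arctan2(rd@w,rd@u)))
gr=ctr-n*.003+n*.032; print("grip",gr,"n",n)
np.savez("knob.npz",gr=gr,n=n,u=u,w=w,red=rd/np.linalg.norm(rd))
E
```

```text
t 3.43 pos [0.5435 0.0378 0.2389] F [-0.6517 -0.624   0.0651] w 0.09396968724450239 q [-1.9  3.9 76.  -0.2 99.8 66.5]
[[-0.9296  0.0056  0.3686]
 [-0.3686 -0.003  -0.9296]
 [-0.0041 -1.      0.0049]]
[400.6703  64.1429] [445.732   90.4948] [[ 0.6723  0.017   0.1063]
 [ 0.6676 -0.0279  0.1068]] sep 0.045115297334586114 0.044738962035381594
centre(panel) [ 0.6456 -0.0031  0.0858] vs [ 0.648  -0.0038  0.0875] in uw -0.0030431229762225903 0.0004199761042496812
red ang (left of up) deg 36.316132862304876
grip [ 0.6274 -0.0009  0.112 ] n [-0.5695  0.0683  0.8192]
```

```bash
python3 -m jog '[[[0,0,0],[0.12,0.1,0.14],94],[[0,0,0],[0.11,0.2,0.14],94],[[0,0,0],[0,0.4,0],94],[[0,0,0],[0,0.5,0],94],[[0,0,0],[0,0.5,0],94],[[0,0,0],[0,0.5,0],94],[[0,0,0],[0,0.4,0],94],[[0,0,0],[0,0,0],94]]'; python3 -c "
from h import *
c=cam('wrist'); crop(c,'w3.png',0,0,640,400,1)
st()"
```

```text
clock: 4.1
ee_pos: [0.5339, 0.0067, 0.1305]
ee_rot: [[-0.936, 0.008, 0.351], [-0.352, -0.009, -0.936], [-0.005, -1.0, 0.011]]
contact_force: [-0.3, -0.0, 0.1]
grip_width: 0.0938
t 4.15 pos [0.5345 0.0065 0.1321] F [-0.6946 -0.8112  0.4668] w 0.09388639646820016 q [-5.1  4.1 87.9 -0.5 87.4 64.4]
[[-0.9362  0.0103  0.3512]
 [-0.3513 -0.0094 -0.9362]
 [-0.0063 -0.9999  0.0125]]
```

View pics/w3.png

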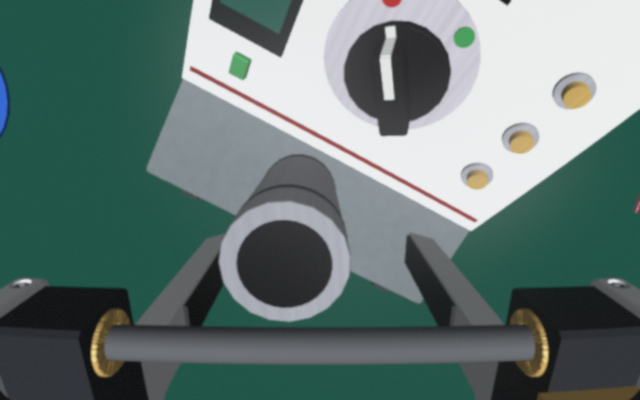

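Wrist view: canister rim at (285,260), about 17 mm left of the jaw centre (320) because of drift. Recentring before I close.

```bash
python3 -m jog '[[[0,0,0],[-0.13,0,-0.19],94],[[0,0,0],[-0.13,0,-0.18],94],[[0,0,0],[0,0,0],94],[[0,0,0],[0,0,0],94],[[0,0,0],[0,0,0],94],[[0,0,0],[0,0,0],94],[[0,0,0],[0,0,0],94],[[0,0,0],[0,0,0],94]]'; python3 -c "
from h import *
c=cam('wrist'); crop(c,'w4.png',0,0,640,400,1)
st()"
```

```text
clock: 4.82
ee_pos: [0.5423, 0.023, 0.1395]
ee_rot: [[-0.937, 0.023, 0.348], [-0.348, -0.01, -0.937], [-0.018, -1.0, 0.018]]
contact_force: [-1.3, -0.1, 0.6]
grip_width: 0.0938
t 4.87 pos [0.5423 0.023  0.1395] F [-0.2751  0.6331  0.2365] w 0.0938369374258778 q [-3.2  4.4 86.7 -0.5 87.6 66.4]
[[-0.9374  0.0228  0.3476]
 [-0.3479 -0.0104 -0.9375]
 [-0.0177 -0.9997  0.0177]]
```

View pics/w4.png

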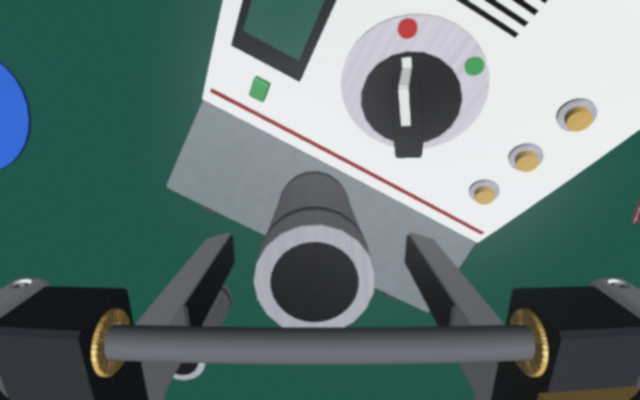

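Canister is now centred between the fingers (315,282). I'll write a helper giving the turn and shift to a target pose, because the pose drifts a little.

```bash
cat >> h.py <<'E'
from scipy.spatial.transform import Rotation as Ro
def togo(p,R,quiet=False):
    s=sense(); A=s["ee_rot"]; r=Ro.from_matrix(A.T@R).as_rotvec(degrees=True)/5
    d=A.T@(np.array(p)-s["ee_pos"])/.04
    print("t",round(s["clock"],2),"turn units",r.round(2),"shift units",d.round(2),"| pos",s["ee_pos"].round(4),"F",s["contact_force"].round(1),"w",round(s["grip_width"],4),"q",s["qpos"].round(0))
    return s
def down(yaw): # tool y down, tool z at yaw
    a=np.radians(yaw); z=np.array([np.cos(a),np.sin(a),0]); y=np.array([0,0,-1.]); return np.c_[np.cross(y,z),y,z]
E
python3 -m jog '[[[-0.2,0,-0.2],[0,0.22,0],94],[[0,0,0],[0,0,0],94],[[0,0,0],[0,0,0],70],[[0,0,0],[0,0,0],54],[[0,0,0],[0,0,0],50],[[0,0,0],[0,0,0],50],[[0,0,0],[0,0,0],50],[[0,0,0],[0,0,0],50]]' 35; python3 -c "
from h import *
togo([.539,.024,.131],down(-69))"
```

```text
clock: 5.53
ee_pos: [0.5421, 0.0229, 0.1287]
ee_rot: [[-0.938, -0.004, 0.347], [-0.347, 0.002, -0.938], [0.003, -1.0, -0.003]]
contact_force: [-0.4, 1.6, 0.9]
grip_width: 0.0573
t 5.53 turn units [ 0.04 -0.13  0.04] shift units [ 0.06 -0.06 -0.05] | pos [0.5421 0.0229 0.1287] F [-0.4  1.6  0.9] w 0.0573 q [-4.  6. 86.  0. 88. 66.]
```

```bash
python3 -m jog '[[[0,0,0],[0,0,0],40],[[0,0,0],[0,0,0],40],[[0,0,0],[0,-0.1,0],40],[[0,0,0],[0,-0.3,0],40],[[0,0,0],[0,-0.6,0],40],[[0,0,0],[0,-0.6,0],40],[[0,0,0],[0,-0.6,0],40],[[0,0,0],[0,-0.3,0],40]]' 35; python3 -c "
from h import *
c=cam('wrist'); crop(c,'w5.png',0,0,640,400,1)
togo([.505,.343,.23],down(-69))"
```

```text
clock: 6.2
ee_pos: [0.5379, 0.0229, 0.2268]
ee_rot: [[-0.937, -0.022, 0.347], [-0.348, 0.002, -0.938], [0.02, -1.0, -0.01]]
contact_force: [0.4, -0.6, -2.8]
grip_width: 0.0556
t 6.25 turn units [ 0.09 -0.13  0.19] shift units [-1.99  0.01 -7.8 ] | pos [0.5388 0.0228 0.229 ] F [-0.6 -0.6 -0.8] w 0.0558 q [ -4.   4.  77.   0. 100.  66.]
```

View pics/w5.png

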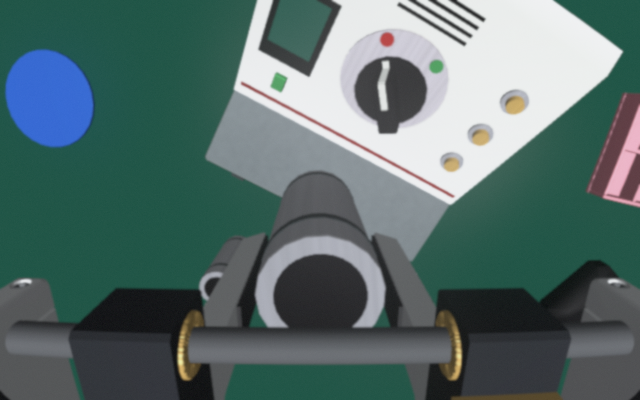

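Gripped: the canister is off the ledge at opening 55.7 mm. Now carrying it to the pad.

```bash
python3 -m jog '[[[0.03,-0.03,0.05],[-0.1,0,-0.4],40],[[0.03,-0.03,0.05],[-0.2,0,-0.8],40],[[0.03,-0.03,0.05],[-0.2,0,-0.8],40],[[0,-0.03,0.05],[-0.2,0,-0.8],40],[[0,0,0],[-0.2,0,-0.8],40],[[0,0,0],[-0.2,0,-0.8],40],[[0,0,0],[-0.2,0,-0.8],40],[[0,0,0],[-0.2,0,-0.8],40]]'; python3 -c "
from h import *
togo([.505,.343,.23],down(-69))"
```

```text
clock: 6.92
ee_pos: [0.5109, 0.2699, 0.2291]
ee_rot: [[-0.939, 0.003, 0.343], [-0.343, -0.005, -0.939], [-0.001, -1.0, 0.006]]
contact_force: [0.7, 0.4, -2.2]
grip_width: 0.0557
t 6.92 turn units [-0.07 -0.19 -0.01] shift units [-0.49 -0.03 -1.77] | pos [0.5109 0.2699 0.2291] F [ 0.7  0.4 -2.2] w 0.0557 q [22.  8. 72. -0. 99. 92.]
```

```bash
python3 -m jog '[[[0,-0.05,0],[-0.15,0,-0.6],40],[[0,-0.05,0],[-0.15,0,-0.5],40],[[0,-0.05,0],[-0.1,0,-0.3],40],[[0,0,0],[-0.05,0,-0.1],40],[[0,0,0],[0,0,0],40],[[0,0,0],[0,0,0],40],[[0,0,0],[0,0,0],40],[[0,0,0],[0,0,0],40]]'; python3 -c "
from h import *
togo([.505,.343,.10],down(-69))"
```

```text
clock: 7.58
ee_pos: [0.5031, 0.3386, 0.2243]
ee_rot: [[-0.932, -0.005, 0.362], [-0.362, -0.009, -0.932], [0.008, -1.0, 0.007]]
contact_force: [-0.5, -0.7, -2.8]
grip_width: 0.0561
t 7.58 turn units [-0.08  0.04  0.1 ] shift units [-0.11  3.1  -0.11] | pos [0.5031 0.3386 0.2243] F [-0.5 -0.7 -2.8] w 0.0561 q [ 29.  13.  68.  -0. 100.  97.]
```

```bash
python3 -m jog '[[[-0.04,0,0.05],[-0.04,0.3,-0.04],40],[[-0.04,0,0.05],[-0.04,0.5,-0.04],40],[[0,0,0],[0,0.5,0],40],[[0,0,0],[0,0.5,0],40],[[0,0,0],[0,0.4,0],40],[[0,0,0],[0,0.25,0],40],[[0,0,0],[0,0.1,0],40],[[0,0,0],[0,0,0],40]]'; python3 -c "
from h import *
c=cam('scene'); crop(c,'s5.png',280,100,440,220,5)
togo([.505,.343,.098],down(-69))"
```

```text
clock: 8.25
ee_pos: [0.5103, 0.3339, 0.1232]
ee_rot: [[-0.937, 0.009, 0.349], [-0.349, 0.002, -0.937], [-0.009, -1.0, 0.002]]
contact_force: [-0.0, -1.8, -2.6]
grip_width: 0.0558
t 8.3 turn units [-0.02 -0.11 -0.11] shift units [ 0.06  0.64 -0.26] | pos [0.5105 0.334  0.1238] F [-0.3  0.1 -4. ] w 0.0556 q [28. 14. 78. -0. 88. 98.]
```

View pics/s5.png

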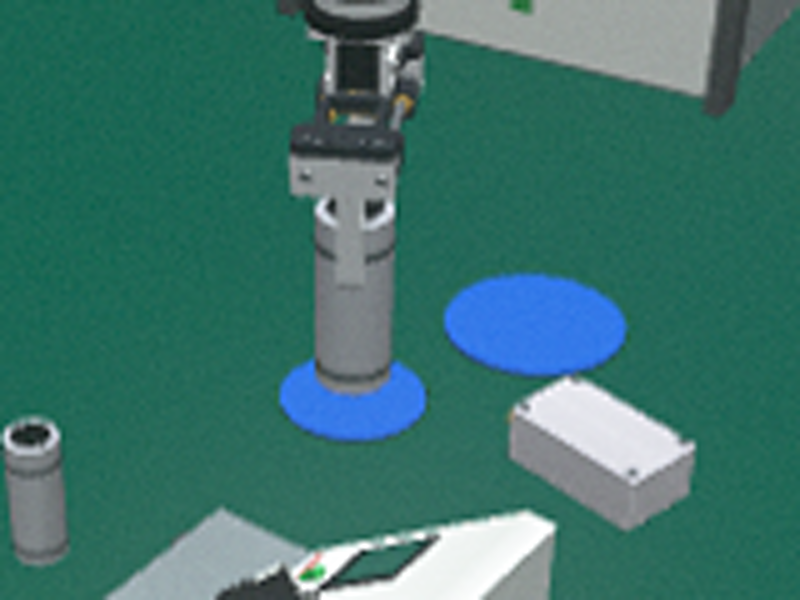

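The canister is upright over the small pad (355,385 in the crop). I'll correct the 10 mm offset and lower in small steps.

```bash
python3 -m jog '[[[0,0,-0.08],[0.06,0.1,-0.2],40],[[0,0,0],[0,0.15,0],40],[[0,0,0],[0,0.13,0],40],[[0,0,0],[0,0.1,0],40],[[0,0,0],[0,0.06,0],40],[[0,0,0],[0,0.05,0],40],[[0,0,0],[0,0,0],40],[[0,0,0],[0,0,0],40]]'; python3 -c "
from h import *
togo([.505,.343,.098],down(-69))"
```

```text
clock: 8.97
ee_pos: [0.5076, 0.3431, 0.1031]
ee_rot: [[-0.937, 0.01, 0.35], [-0.349, 0.004, -0.937], [-0.011, -1.0, 0.0]]
contact_force: [0.2, 0.9, -3.1]
grip_width: 0.0559
t 8.97 turn units [-0.   -0.11 -0.13] shift units [ 0.06  0.13 -0.02] | pos [0.5076 0.3431 0.1031] F [ 0.2  0.9 -3.1] w 0.0559 q [29. 15. 79. -0. 86. 98.]
```

```bash
python3 -m jog '[[[0,0,-0.12],[0,0.05,0],40],[[0,0,0],[0,0.05,0],40],[[0,0,0],[0,0.03,0],40],[[0,0,0],[0,0.03,0],40],[[0,0,0],[0,0.02,0],40],[[0,0,0],[0,0,0],40],[[0,0,0],[0,0,0],40],[[0,0,0],[0,0,0],40]]'; python3 -c "
from h import *
togo([.505,.343,.098],down(-69))"
```

```text
clock: 9.63
ee_pos: [0.509, 0.3435, 0.0976]
ee_rot: [[-0.937, 0.003, 0.349], [-0.349, 0.001, -0.937], [-0.004, -1.0, -0.0]]
contact_force: [0.8, -0.0, -2.3]
grip_width: 0.0555
t 9.63 turn units [ 0.   -0.11 -0.04] shift units [ 0.1  -0.01 -0.02] | pos [0.509  0.3435 0.0976] F [ 0.8 -0.  -2.3] w 0.0555 q [29. 15. 79. -0. 86. 98.]
```

```bash
python3 -m jog '[[[0,0,0],[0.1,0.02,0],40],[[0,0,0],[0,0.02,0],40],[[0,0,0],[0,0.02,0],40],[[0,0,0],[0,0.02,0],40],[[0,0,0],[0,0.02,0],40],[[0,0,0],[0,0,0],40],[[0,0,0],[0,0,0],40],[[0,0,0],[0,0,0],40]]'; python3 -c "
from h import *
togo([.505,.343,.098],down(-69))"
```

```text
clock: 10.3
ee_pos: [0.5064, 0.3427, 0.0976]
ee_rot: [[-0.937, 0.009, 0.349], [-0.349, 0.004, -0.937], [-0.01, -1.0, -0.001]]
contact_force: [1.0, -0.4, 2.2]
grip_width: 0.0559
t 10.3 turn units [ 0.01 -0.11 -0.12] shift units [ 0.03 -0.01 -0.02] | pos [0.5064 0.3427 0.0976] F [ 1.  -0.4  2.2] w 0.0559 q [29. 15. 80. -0. 85. 98.]
```

The force went from -3 to +2 N with z stuck at 0.0976, so it is on the pad. Releasing.

```bash
python3 -m jog '[[[0,0,0],[0,0,0],57],[[0,0,0],[0,0,0],60],[[0,0,0],[0,0,0],65],[[0,0,0],[0,0,0],75],[[0,0,0],[0,0,0],85],[[0,0,0],[0,0,0],94],[[0,0,0],[0,0,0],94],[[0,0,0],[0,0,0],94]]'; python3 -c "
from h import *
c=cam('scene'); crop(c,'s6.png',280,100,440,220,5)
c=cam('wrist'); crop(c,'w6.png',0,0,640,400,1)
togo([.505,.343,.098],down(-69))"
```

```text
clock: 10.97
ee_pos: [0.5067, 0.3431, 0.0961]
ee_rot: [[-0.937, 0.009, 0.349], [-0.349, 0.005, -0.937], [-0.01, -1.0, -0.001]]
contact_force: [-0.7, 0.2, 0.1]
grip_width: 0.0927
t 11.07 turn units [ 0.01 -0.11 -0.12] shift units [ 0.04 -0.05 -0.01] | pos [0.5067 0.3431 0.0962] F [ 0.2 -0.2  0.2] w 0.0943 q [29. 15. 80. -0. 85. 98.]
```

View pics/s6.png

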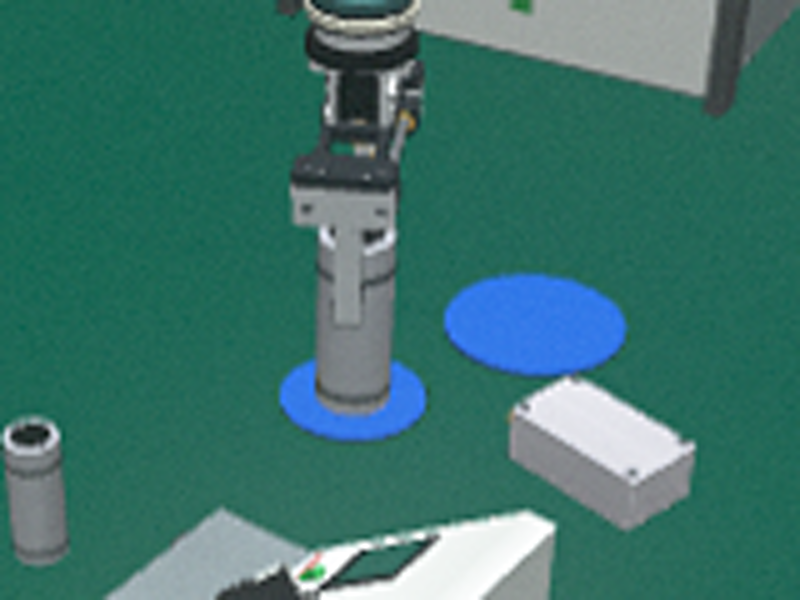

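View pics/w6.png

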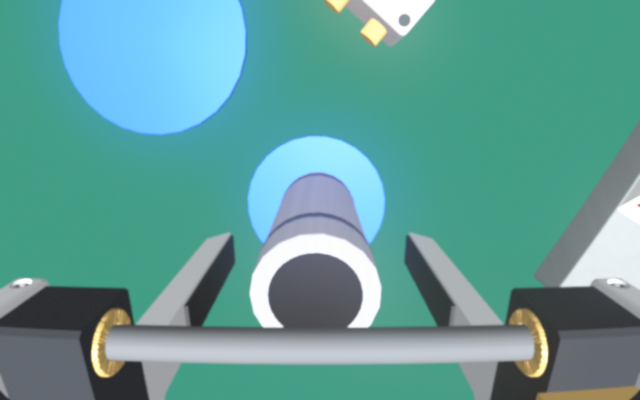

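The canister stands upright and central on the pad, both fingers clear of it. I'll go straight up.

```bash
python3 -m jog '[[[0,0,0],[0,-0.3,0],94],[[0,0,-0.06],[0,-0.5,0],94],[[0,0,-0.06],[0,-0.6,0],94],[[0,0,0],[0,-0.6,0],94],[[0,0,0],[0,-0.6,0],94],[[0,0,0],[0,-0.6,0],94],[[0,0,0],[0,-0.5,0],94],[[0,0,0],[0,-0.3,0],94]]'; python3 - <<'E'
from h import *
k=np.load("knob.npz"); n,gr,red=k["n"],k["gr"],k["red"]
y=-n; z=np.cross(n,red)  # perpendicular to bar
for sgn in (1,-1):
    Z=sgn*z; R=np.c_[np.cross(y,Z),y,Z]; print(sgn,R.round(3)); tip=gr-0.012*n
    togo(tip+n*.16,R)
E
```

```text
clock: 11.73
ee_pos: [0.5041, 0.3415, 0.2641]
ee_rot: [[-0.937, -0.008, 0.349], [-0.349, -0.003, -0.937], [0.008, -1.0, -0.0]]
contact_force: [-0.2, 0.3, 1.2]
grip_width: 0.0938
1 [[ 0.726  0.569 -0.386]
 [ 0.509 -0.068  0.858]
 [ 0.462 -0.819 -0.34 ]]
t 11.73 turn units [-8.92 32.66  5.46] shift units [1.98 0.79 8.13] | pos [0.5041 0.3415 0.2641] F [-0.2  0.3  1.2] w 0.0938 q [ 29.  13.  63.   0. 105.  98.]
-1 [[-0.726  0.569  0.386]
 [-0.509 -0.068 -0.858]
 [-0.462 -0.819  0.34 ]]
t 11.73 turn units [ 3.7  -1.74  6.05] shift units [1.98 0.79 8.13] | pos [0.5041 0.3415 0.2641] F [-0.2  0.3  1.2] w 0.0938 q [ 29.  13.  63.   0. 105.  98.]
```

```bash
python3 -m jog '[[[0,0,0],[0.18,0,0.75],94],[[0,0,0],[0.18,0,0.75],94],[[0,0,0],[0.18,0,0.75],94],[[0,0,0],[0.18,0,0.75],94],[[0,0,0],[0.18,0,0.75],94],[[0.4,-0.2,0.7],[0.18,0,0.7],94],[[0.4,-0.2,0.7],[0.18,0,0.7],94],[[0.4,-0.2,0.7],[0.18,0,0.7],94]]'; cat > k.py <<'E'
from h import *
import sys
def kR(extra=0):
    k=np.load("knob.npz"); n,gr,red=k["n"],k["gr"],k["red"]
    y=-n; Z=-np.cross(n,red); R=np.c_[np.cross(y,Z),y,Z]
    return gr,n,R@Ro.from_rotvec([0,np.radians(extra),0]).as_matrix()
def go(h,extra=0):
    gr,n,R=kR(extra); return togo(gr+n*h,R)   # h: TCP height above grip site along axis
if __name__=="__main__": go(float(sys.argv[1])/1e3, float(sys.argv[2]) if len(sys.argv)>2 else 0)
E
python3 k.py 148
```

```text
clock: 12.4
ee_pos: [0.5393, 0.0991, 0.2802]
ee_rot: [[-0.89, 0.227, 0.395], [-0.411, -0.022, -0.912], [-0.198, -0.974, 0.113]]
contact_force: [1.3, -0.2, -0.2]
grip_width: 0.0937
t 12.4 turn units [ 2.47 -1.08  3.61] shift units [1.07 1.22 1.95] | pos [0.5393 0.0991 0.2802] F [ 1.3 -0.2 -0.2] w 0.0937 q [ 6. -5. 81. -3. 91. 72.]
```

```bash
python3 -m jog '[[[0.5,-0.2,0.7],[0.1,0.1,0.5],94],[[0.5,-0.2,0.7],[0.15,0.1,0.5],94],[[0.5,-0.2,0.7],[0.2,0.2,0.4],94],[[0.5,-0.2,0.7],[0.2,0.2,0.4],94],[[0.45,-0.2,0.7],[0.1,0.1,0.1],94],[[0,0,0],[0,0,0],94],[[0,0,0],[0,0,0],94],[[0,0,0],[0,0,0],94]]'; python3 k.py 148; python3 k.py 62
```

```text
clock: 13.07
ee_pos: [0.5528, 0.0061, 0.2698]
ee_rot: [[-0.723, 0.586, 0.367], [-0.503, -0.082, -0.86], [-0.474, -0.806, 0.354]]
contact_force: [0.6, 0.7, 0.1]
grip_width: 0.094
t 13.07 turn units [-0.26 -0.09 -0.13] shift units [ 0.57  0.59 -0.48] | pos [0.5528 0.0061 0.2698] F [0.6 0.7 0.1] w 0.094 q [ -4. -22. 102.  -3.  63.  58.]
t 13.07 turn units [-0.26 -0.09 -0.13] shift units [ 0.59  2.74 -0.53] | pos [0.5528 0.0061 0.2698] F [0.6 0.7 0.1] w 0.094 q [ -4. -22. 102.  -3.  63.  58.]
```

```bash
python3 -m jog '[[[-0.13,-0.05,-0.06],[0.2,0.4,-0.18],94],[[-0.13,-0.04,-0.06],[0.2,0.5,-0.18],94],[[0,0,0],[0.2,0.6,-0.17],94],[[0,0,0],[0,0.6,0],94],[[0,0,0],[0,0.4,0],94],[[0,0,0],[0,0.2,0],94],[[0,0,0],[0,0,0],94],[[0,0,0],[0,0,0],94]]'; python3 k.py 62; python3 -c "
from h import *
c=cam('wrist'); crop(c,'w7.png',0,0,640,400,1)"
```

```text
clock: 13.73
ee_pos: [0.6001, 0.0096, 0.1649]
ee_rot: [[-0.72, 0.572, 0.392], [-0.513, -0.06, -0.856], [-0.466, -0.818, 0.337]]
contact_force: [0.2, -0.5, 0.4]
grip_width: 0.0939
t 13.73 turn units [ 0.06  0.05 -0.08] shift units [ 0.25 -0.06  0.04] | pos [0.6001 0.0096 0.1649] F [ 0.2 -0.5  0.4] w 0.0939 q [ -4. -12. 107.  -2.  50.  57.]
```

View pics/w7.png

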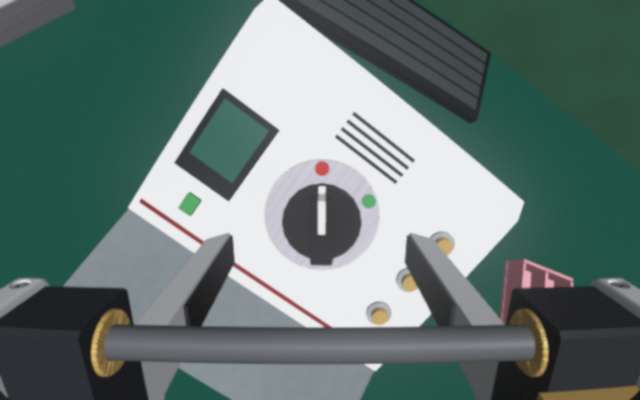

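The bar is vertical in the view at column 321, midway between the fingers, pointing at the red dot (322,168). I'll refine the axis from this close view and narrow the jaws.

```bash
python3 - <<'E'
from h import *
np.set_printoptions(precision=4,suppress=True)
c=cam("wrist"); k=np.load("knob.npz"); n,u,w,gr=k["n"],k["u"],k["w"],k["gr"]
P0=gr-n*.032
hsv=cv2.cvtColor(c["color"],cv2.COLOR_RGB2HSV)
def cen(lo,hi):
    q,l,s,ce=cv2.connectedComponentsWithStats(cv2.inRange(hsv,lo,hi)); 
    L=[(ce[i],s[i,4]) for i in range(1,q) if s[i,4]>40 and 280<ce[i][0]<390 and 140<ce[i][1]<260]; return max(L,key=lambda t:t[1])[0]
r,g=cen((0,120,120),(8,255,255)),cen((45,80,80),(75,255,220))
P=onplane(c,[r,g],P0+n*.003,n); print(r,g,"sep",np.linalg.norm(P[0]-P[1]))
m=P.mean(0); e=(P[0]-P[1]); e/=np.linalg.norm(e); d=np.cross(e,n); d*=np.sign(d@u)
ctr=m-d*.039*np.cos(np.radians(35)); rd=P[0]-ctr
g2=ctr+n*.029; print("grip",g2,"delta u,w",(g2-gr)@u,(g2-gr)@w,"ang",np.degrees(np.arctan2(rd@w,rd@u)))
np.savez("knob.npz",gr=g2,n=n,u=u,w=w,red=rd/np.linalg.norm(rd))
E
python3 k.py 20; python3 k.py 8
```

```text
[321.5862 167.8621] [368.2941 201.0252] sep 0.0453394133167089
grip [ 0.628  -0.0009  0.1124] delta u,w 0.00080565637586607 0.00012133618206761456 ang 36.37364474187653
t 13.83 turn units [ 0.05  0.03 -0.1 ] shift units [0.25 1.01 0.04] | pos [0.6001 0.0095 0.1661] F [ 0.6  0.2 -1.1] w 0.0941 q [ -4. -12. 107.  -2.  50.  57.]
t 13.83 turn units [ 0.05  0.03 -0.1 ] shift units [0.26 1.31 0.04] | pos [0.6001 0.0095 0.1661] F [ 0.6  0.2 -1.1] w 0.0941 q [ -4. -12. 107.  -2.  50.  57.]
```

```bash
python3 -m jog '[[[0.05,0.03,-0.1],[0.15,0,0.02],60],[[0,0,0],[0.1,0.1,0.02],50],[[0,0,0],[0,0.2,0],40],[[0,0,0],[0,0.25,0],40],[[0,0,0],[0,0.25,0],40],[[0,0,0],[0,0.25,0],40],[[0,0,0],[0,0.2,0],40],[[0,0,0],[0,0,0],40]]'; python3 k.py -8; python3 -c "
from h import *
c=cam('wrist'); crop(c,'w8.png',0,0,640,400,1)"
```

```text
clock: 14.5
ee_pos: [0.6257, -0.0017, 0.1227]
ee_rot: [[-0.722, 0.576, 0.383], [-0.511, -0.07, -0.857], [-0.467, -0.814, 0.345]]
contact_force: [-0.4, 0.1, 0.1]
grip_width: 0.044
t 14.5 turn units [-0.07 -0.   -0.07] shift units [ 0.07  0.44 -0.08] | pos [ 0.6257 -0.0017  0.1227] F [-0.4  0.1  0.1] w 0.044 q [ -5.  -7. 107.  -2.  44.  57.]
```

View pics/w8.png

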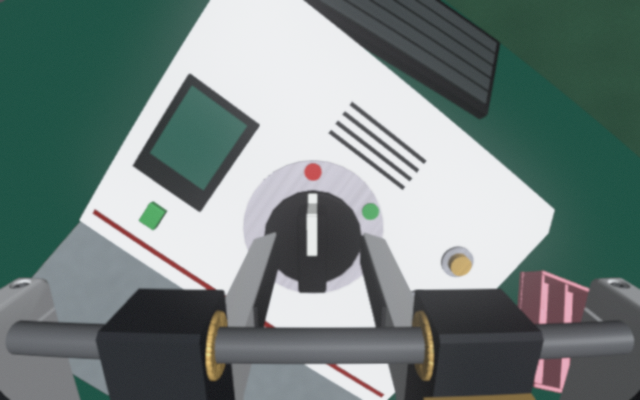

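The bar is at column 312 and the jaws at about 319, matching the computed 3 mm offset. I'll correct, descend round the bar, then grip.

```bash
python3 -m jog '[[[-0.07,0,-0.07],[0.07,0,-0.08],40],[[0,0,0],[0,0.1,0],40],[[0,0,0],[0,0.15,0],40],[[0,0,0],[0,0.12,0],40],[[0,0,0],[0,0.05,0],40],[[0,0,0],[0,0,0],30],[[0,0,0],[0,0,0],10],[[0,0,0],[0,0,0],10]]' 40; python3 k.py -10; python3 -c "
from h import *
c=cam('wrist'); crop(c,'w9.png',0,0,640,400,1)"
```

```text
clock: 15.22
ee_pos: [0.6331, -0.0013, 0.1058]
ee_rot: [[-0.725, 0.57, 0.387], [-0.51, -0.068, -0.857], [-0.463, -0.819, 0.34]]
contact_force: [-0.0, 0.3, 0.7]
grip_width: 0.0235
t 15.22 turn units [ 0.    0.   -0.01] shift units [0.01 0.04 0.  ] | pos [ 0.6331 -0.0013  0.1058] F [-0.   0.3  0.7] w 0.0235 q [ -5.  -5. 107.  -2.  42.  57.]
```

View pics/w9.png

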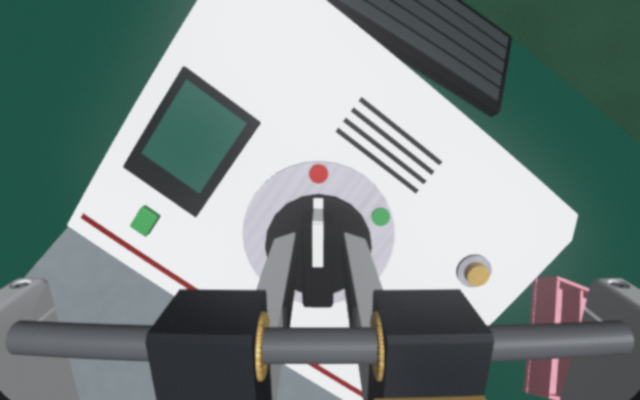

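Pose is within 2 mm and the fingers straddle the bar. I'll finish closing and begin pressing.

```bash
python3 -m jog '[[[0,0,0],[0,0,0],5],[[0,0,0],[0,0,0],5],[[0,0,0],[0,0.03,0],5],[[0,0,0],[0,0.08,0],5],[[0,0,0],[0,0.1,0],5],[[0,0,0],[0,0.1,0],5],[[0,0,0],[0,0.1,0],5],[[0,0,0],[0,0.1,0],5]]' 40; python3 k.py -20
```

```text
clock: 15.93
ee_pos: [0.6388, -0.001, 0.0987]
ee_rot: [[-0.728, 0.564, 0.391], [-0.512, -0.067, -0.857], [-0.457, -0.823, 0.337]]
contact_force: [-37.5, 2.9, 29.6]
grip_width: 0.0156
t 15.93 turn units [0.06 0.02 0.06] shift units [0.03 0.07 0.01] | pos [ 0.6388 -0.001   0.0987] F [-37.5   2.9  29.6] w 0.0156 q [ -4.  -3. 107.  -2.  42.  57.]
```

The axial force is about 46 N, far above the 14 N spring, so it has bottomed. Now I'll turn clockwise (+y) with a lighter push.

```bash
python3 -m jog '[[[0,0,0],[0.02,0.06,0],5],[[0,0.5,0],[0.02,0.06,0],5],[[0,0.8,0],[0,0.06,0],5],[[0,0.8,0],[0,0.06,0],5],[[0,0.8,0],[0,0.06,0],5],[[0,0.8,0],[0,0.06,0],5],[[0,0.8,0],[0,0.06,0],5],[[0,0.8,0],[0,0.06,0],5]]'; python3 k.py -20; python3 -c "
from h import *
c=cam('wrist'); crop(c,'w10.png',0,0,640,400,1)"
```

```text
clock: 16.6
ee_pos: [0.6386, -0.0016, 0.099]
ee_rot: [[-0.831, 0.557, 0.011], [-0.06, -0.069, -0.996], [-0.554, -0.828, 0.09]]
contact_force: [-20.7, 1.4, 16.0]
grip_width: 0.0158
t 16.6 turn units [ 0.05 -5.45  0.17] shift units [0.02 0.07 0.01] | pos [ 0.6386 -0.0016  0.099 ] F [-20.7   1.4  16. ] w 0.0158 q [ -4.  -3. 106.  -2.  43.  84.]
```

View pics/w10.png

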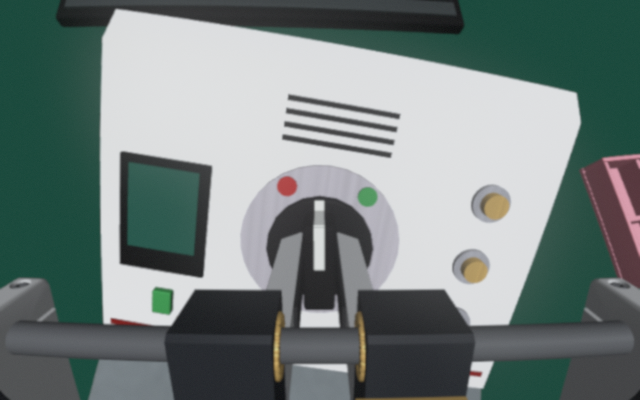

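Turned 27° with the pointer midway between the dots and still pressed. Continuing.

```bash
python3 -m jog '[[[0,0.9,0.04],[0.01,0.06,0],5],[[0,0.9,0.04],[0.01,0.06,0],5],[[0,0.9,0.04],[0,0.06,0],5],[[0,0.9,0.04],[0,0.06,0],5],[[0,0.9,0],[0,0.06,0],5],[[0,0.9,0],[0,0.06,0],5],[[0,0.9,0],[0,0.06,0],5],[[0,0.9,0],[0,0.06,0],5]]'; python3 k.py -20 70; python3 -c "
from h import *
c=cam('wrist'); crop(c,'w11.png',0,0,640,400,1)"
```

```text
clock: 17.32
ee_pos: [0.6383, -0.0024, 0.099]
ee_rot: [[-0.662, 0.56, -0.498], [0.559, -0.073, -0.826], [-0.499, -0.825, -0.264]]
contact_force: [-20.6, 2.1, 16.8]
grip_width: 0.0155
t 17.32 turn units [-0.12  1.04  0.07] shift units [0.02 0.07 0.  ] | pos [ 0.6383 -0.0024  0.099 ] F [-20.6   2.1  16.8] w 0.0155 q [ -4.  -3. 106.  -3.  42. 122.]
```

View pics/w11.png

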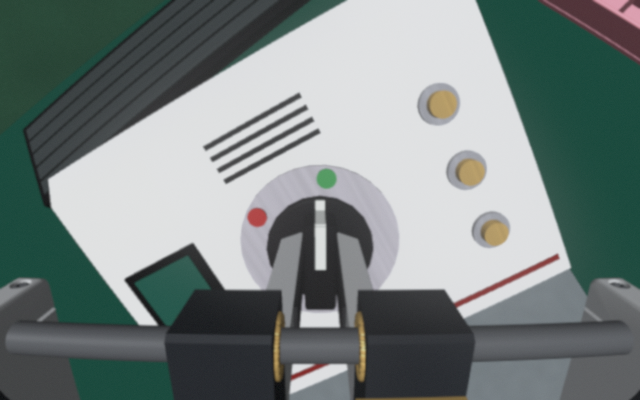

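About 5° left: the green dot is at column 327 and the pointer at 320. I'll turn the rest, hold it, then check.

```bash
python3 -m jog '[[[0,0.35,0],[0,0.06,0],5],[[0,0.35,0],[0,0.06,0],5],[[0,0.3,0],[0,0.06,0],5],[[0,0.1,0],[0,0.06,0],5],[[0,0,0],[0,0.06,0],5],[[0,0,0],[0,0.06,0],5],[[0,0,0],[0,0.06,0],5],[[0,0,0],[0,0.06,0],5]]'; python3 k.py -20 70; python3 -c "
from h import *
c=cam('wrist'); crop(c,'w12.png',0,0,640,400,1)"
```

```text
clock: 18.03
ee_pos: [0.6384, -0.0025, 0.099]
ee_rot: [[-0.614, 0.551, -0.566], [0.639, -0.075, -0.766], [-0.464, -0.831, -0.306]]
contact_force: [-21.0, 3.2, 14.9]
grip_width: 0.0156
t 18.03 turn units [-0.23 -0.1   0.15] shift units [0.02 0.07 0.  ] | pos [ 0.6384 -0.0025  0.099 ] F [-21.    3.2  14.9] w 0.0156 q [ -4.  -3. 106.  -3.  43. 128.]
```

View pics/w12.png

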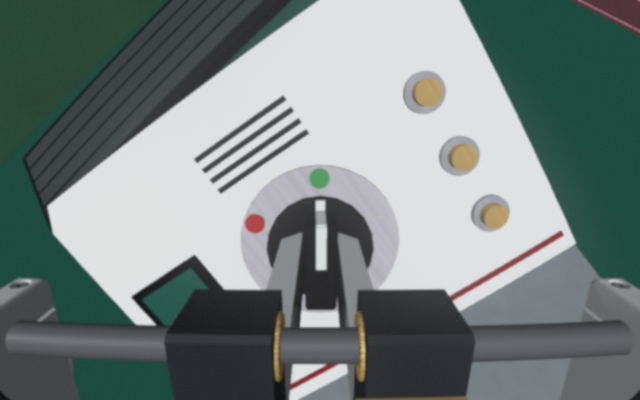

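The pointer (320) is on the green dot (319). I'll ease out with the knob, open, and back off along the axis.

```bash
python3 -m jog '[[[0,0,0],[0,-0.05,0],5],[[0,0,0],[0,-0.1,0],5],[[0,0,0],[0,-0.1,0],12],[[0,0,0],[0,0,0],24],[[0,0,0],[0,0,0],36],[[0,0,0],[0,0,0],40],[[0,0,0],[0,0,0],40],[[0,0,0],[0,-0.1,0],40]]'; python3 k.py 40 70; python3 -c "
from h import *
c=cam('wrist'); crop(c,'w13.png',0,0,640,400,1)"
```

```text
clock: 18.75
ee_pos: [0.6296, -0.0016, 0.1077]
ee_rot: [[-0.614, 0.549, -0.567], [0.639, -0.075, -0.765], [-0.463, -0.833, -0.305]]
contact_force: [-0.4, -0.7, -0.2]
grip_width: 0.0399
t 18.75 turn units [-0.24 -0.1   0.17] shift units [-0.01 -1.12 -0.01] | pos [ 0.6296 -0.0016  0.1077] F [-0.4 -0.7 -0.2] w 0.0399 q [ -4.  -4. 106.  -3.  45. 128.]
```

View pics/w13.png

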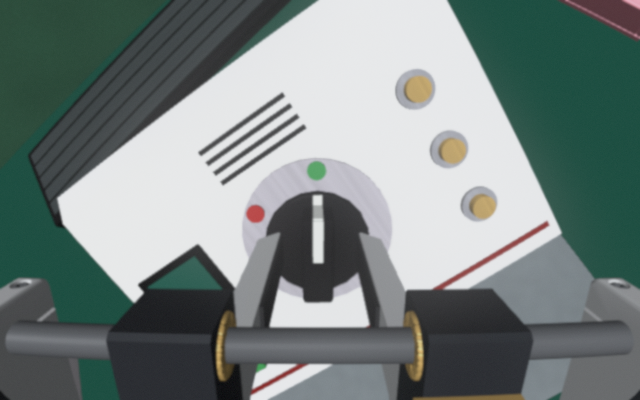

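Fingers are open with no force, and the pointer is on the green dot. I'll retreat.

```bash
python3 -m jog '[[[0,0,0],[0,-0.2,0],40],[[0,0,0],[0,-0.4,0],40],[[0,0,0],[0,-0.5,0],40],[[0,0,0],[0,-0.6,0],40],[[0,0,0],[0,-0.6,0],40],[[0,0,0],[0,-0.4,0],40],[[0,0,0],[0,-0.2,0],40],[[0,0,0],[0,0,0],40]]'; python3 - <<'E'
from h import *
st()
c=cam('wrist'); crop(c,'w14.png',0,0,640,400,1)
c=cam('scene'); crop(c,'s14.png',200,120,440,360,3)
# plunger estimate: disc + canister position
T=cam('top'); crop(T,'t14.png',200,100,480,260,3)
r=search_frame("canister","scene"); print([(d["p"],np.round(d["extent"])) for d in r[:3]])
print("expected canister base/top", proj(c,[[.505,.343,.004],[.505,.343,.144]]))
E
```

```text
clock: 19.47
ee_pos: [0.5621, 0.0077, 0.2162]
ee_rot: [[-0.611, 0.556, -0.564], [0.639, -0.076, -0.766], [-0.468, -0.828, -0.309]]
contact_force: [0.8, 0.2, 0.2]
grip_width: 0.0401
t 19.47 pos [0.5621 0.0077 0.2162] F [0.8123 0.1784 0.2234] w 0.04006958581002305 q [ -3.5 -18.2 105.   -2.8  59.2 128.4]
[[-0.6106  0.5556 -0.5644]
 [ 0.6388 -0.0757 -0.7656]
 [-0.4681 -0.828  -0.3086]]
[(0.75, array([352., 163.,  20.,  40.])), (0.71, array([290., 199.,   7.,  30.])), (0.25, array([400., 190.,  35.,  30.]))]
expected canister base/top [[349.8007 179.0755]
 [350.7716 146.3471]]
```

View pics/w14.png

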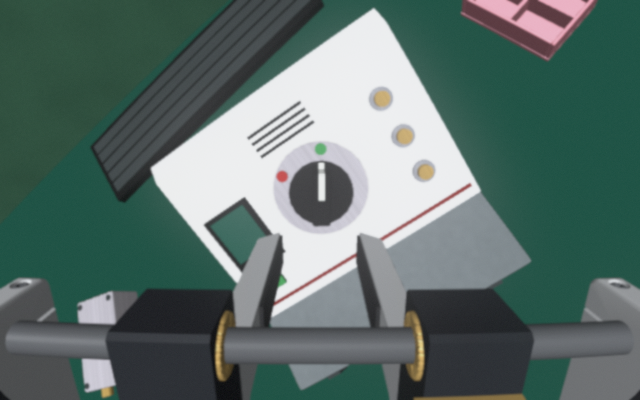

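View pics/s14.png

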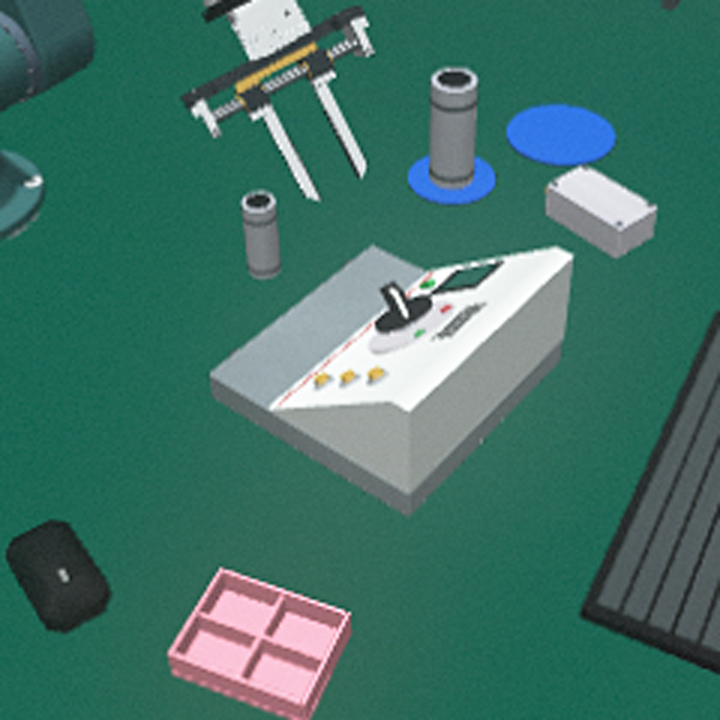

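View pics/t14.png

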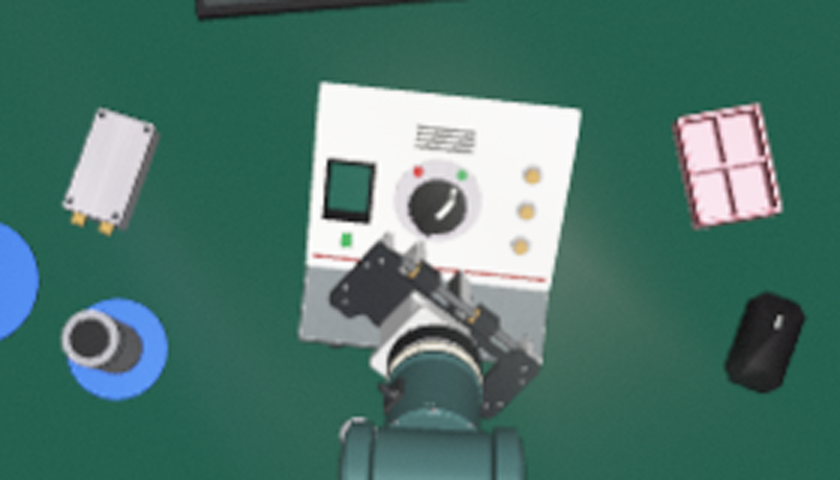

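The canister stands on the small pad and the pointer is on green. I'll check the plunger height by comparing the disc outline with predictions for out (20 mm) and in (12 mm).

```bash
python3 - <<'E'
from h import *
c=cam("wrist"); k=np.load("knob.npz"); n,u,w,gr=k["n"],k["u"],k["w"],k["gr"]; P0=gr-n*.032
g=cv2.cvtColor(c["color"],cv2.COLOR_RGB2GRAY)
m=(g<95).astype(np.uint8); m[:130]=0;m[234:]=0;m[:,:270]=0;m[:,380:]=0
q,l,s,ce=cv2.connectedComponentsWithStats(m); i=1+np.argmax(s[1:,4]); print("dark",s[i])
t=np.linspace(0,2*np.pi,100)[:,None]
for h in (.020,.016,.012):
    p=proj(c,np.vstack([P0+n*z+.03*(np.cos(t)*u+np.sin(t)*w) for z in (h,h-.008)])); print(h,p.min(0),p.max(0))
p=proj(c,P0+n*.003+.046*(np.cos(t)*u+np.sin(t)*w)); print("ring",p.min(0),p.max(0))
togo([.505,.343,.2],down(-69))
E
```

```text
dark [ 286  159   64   64 2789]
0.02 [284.95320111 155.94067699] [351.23313671 221.54168376]
0.016 [285.27272646 155.23714459] [350.76874593 220.09921789]
0.012 [285.5848098  154.55016505] [350.31514623 218.68950503]
ring [269.3914589  137.04880301] [366.05070497 230.97713165]
t 19.72 turn units [  0.28 -12.06  -7.05] shift units [ 6.35 -1.19 -5.54] | pos [0.5613 0.0075 0.2105] F [ 0.4  0.9 -0.5] w 0.0401 q [ -4. -18. 105.  -3.  59. 128.]
```

```bash
python3 - <<'E'
from h import *
c=cam("scene"); a=cv2.imread("pics/scene0.png"); b=c["color"][:,:,::-1]
A=cv2.resize(a[205:245,310:360],None,fx=8,fy=8,interpolation=cv2.INTER_CUBIC);B=cv2.resize(b[205:245,310:360],None,fx=8,fy=8,interpolation=cv2.INTER_CUBIC)
cv2.imwrite("pics/cmp.png",np.hstack([A,B]))
k=np.load("knob.npz"); n,u,w,gr=k["n"],k["u"],k["w"],k["gr"]; P0=gr-n*.032
t=np.linspace(0,2*np.pi,100)[:,None]
for h in (.02,.012):
    p=proj(c,np.vstack([P0+n*z+.03*(np.cos(t)*u+np.sin(t)*w) for z in (h,h-.008)])); print(h,p.min(0),p.max(0))
for x in (330,335,340,343): print(x,a[220:236,x].mean(1).round(),b[220:236,x].mean(1).round())
E
```

```text
0.02 [324.24915416 218.07495473] [344.14341707 231.72976765]
0.012 [325.54107607 220.41144471] [345.40971952 234.0945189 ]
330 [ 60.  61.  62.  59.  59.  64.  65.  66.  63.  56. 164. 235. 228. 227.
 227. 219.] [ 59.  51.  50.  52.  62.  59.  61.  62.  61.  54. 161. 234. 226. 226.
 225. 218.]
335 [ 60.  62.  64.  65.  69.  64.  63.  59. 122. 187. 214. 228. 227. 223.
 212. 228.] [ 48.  49.  97. 207. 255. 229.  87.  56. 120. 185. 210. 227. 225. 222.
 207. 228.]
340 [ 84.  60.  66.  64.  53. 126. 212. 232. 229. 212. 144. 176. 238. 244.
 247. 246.] [ 62.  60.  64.  62.  53. 122. 209. 229. 228. 210. 141. 174. 235. 242.
 245. 243.]
343 [ 55.  54.  95. 185. 234. 228. 227. 229. 224. 225. 232. 245. 237. 227.
 247. 245.] [ 63.  54.  94. 183. 230. 228. 226. 223. 222. 222. 229. 242. 236. 225.
 245. 243.]
```

View pics/cmp.png

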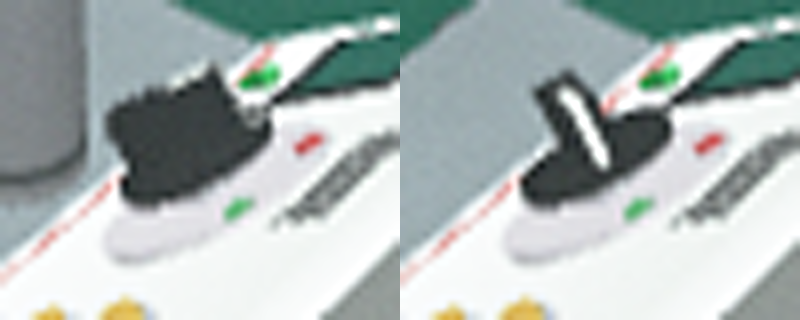

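The disc edge is pixel-identical to the start picture, so the knob has sprung fully out, now pointing at green. Handing in.

```bash
python3 -c "
from h import *
finish_job(); print(sense()['clock'])"
```

```text
the job is handed in; nothing more can be done
the job is handed in; nothing more can be done
```

The job is done and handed in at about 20 s of the 59 s. `finish_job()` gives no verdict, so the checks below are my own.

I lifted the canister off the ledge, lowered it gently onto the smaller blue pad and released it. Then I gripped the knob, pushed it in until it stopped, turned it about 70° clockwise with the push held, let it out and backed away.

**Last checks**
- **Canister:** it stands upright on the small pad. The gripper was about 2 mm from the measured pad centre when it let go, against a limit of 27 mm.
- **Knob angle:** the pointer lines up with the green dot. In the close view before release they were about one pixel apart.
- **Knob height:** in the scene camera the disc's edge is where it was at the start, so the knob has sprung fully out. My earlier wrist-camera check was inconclusive.
- **Bystanders:** the mouse, metal box and tray look unmoved. I judged that by eye and did not measure it.
- **Robot:** the gripper is about 12 cm from the knob and the force reading is about zero.

**Worth knowing**
- The push on the knob briefly reached about 46–48 N through the fingertips. That is above the 40 N limit for the arm or gripper body, but only the fingers were touching the knob. I turned it with about 26 N.
- The two fixed cameras disagreed by a few millimetres on the console's position. The wrist camera settled it.

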